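# Square an instrument cover into the corner stop of an inspection plate

## Robot

A 7-joint arm with a two-finger parallel gripper is mounted at the origin on the work surface. World frame = base frame: x ahead of the robot, y to its left, z up, the work surface at z = 0. Lengths are in m, angles in degrees, forces in N, time in s.
With the tool pointing down it reaches from about 0.425 to 0.875 m from the base axis. Payload 4.7 kg.
Tool frame: the origin (TCP) lies on the centre line of the jaws, within the pads' length; the fingertips stand 19 mm ahead of it and the grasp point (between the pads) is the TCP; z points along the fingers, y is the line along which they close (so a half turn about z gives the same grasp; the last joint's range is limited). The gripper opens to 87 mm and grips with 3 to 60 N. Pads are 19 mm wide; open, the fingers measure 117 mm over their backs; the gripper's body (75 mm by 190 mm) begins 51 mm behind the grasp point.
Start: joints at [76.782, 18.392, -4.016, 83.108, 1.295, 78.541, -3.26], TCP at [0.158, -0.631, 0.242] pointing down, gripper open.
Joint ranges: [-163.93, 163.93], [-17.29, 119.83], [-79.2, 71.16], [3.27, 140.29], [-89.18, 269.18], [5.43, 117.66], [-154.24, 154.24]. Speed limits (degrees/s): [147.25, 147.25, 180, 180, 180, 180, 180].

## Interface

Orientations are given as [roll, pitch, yaw] about the fixed x, y, z axes, in that order (R = Rz(yaw) Ry(pitch) Rx(roll)).
In Python, from cell import env, imaging gives the robot as it stands.
- The arm moves only by the shell command python3 -m crank 'ROWS' [OPENING] [FORCE]. ROWS is JSON, a list of rows, each an object of numbers: "x", "y", "z": the shift along the tool's x, y, z in m; "turn": the turn about the tool's z in rad. In form: [{"x": .., "y": .., "z": .., "turn": ..}, ...]. A call has 1 to 12 rows; each row is the pose to reach, as a shift and turn from the pose commanded when the call began, along the tool's axes at that moment; what a row does not reach only later rows make up. A row lasts 1/8 s, in which the tool goes at most 62.5 mm and 10.7 degrees, less where a joint would pass 70% of its speed; a pose out of reach is approached as far as the arm can. A call with a gripper value outside its range is refused whole. OPENING is the finger opening in m, from 0 to 0.087, set as the call begins (- or left out, the last holds). The fingers move at their own pace and stop on an object; FORCE is the grip in N (left out, the last holds). Time passes only in rows, so rows that repeat a pose let the fingers close. It gives the time, the measured TCP pose, the force, the opening and the grip force at its end, in the units of the state.
- env.get_obs(): the state, without advancing time (a new reading comes with each control period).
- imaging.read_camera(name): name is "scene" or "top" or "wrist"; returns the picture (384x512x3 uint8, red, green, blue); there is no depth.
- imaging.get_calibration(name): a dict with "camera_matrix" (3x3 intrinsics, pixels), "k1" (the pictures are not rectified: a ray, as slopes to the right and down, at radius r is drawn at 1 + k1 r^2 times it, then the intrinsics apply), "position" and "attitude" of the camera in the world. Camera axes: x right, y up, looking along -z (the intrinsics and any distortion apply to the point x, -y, -z); pixel columns grow to the right and rows downward; lengths in m; the calibration is good to about 2 mm. A picture is of the moment at which its call begins: read the wrist's pose just before it. get_calibration takes no time and is no camera call; for the wrist camera it gives the pose at the moment of the call.
- env.sign_off(): hands the job in; it is judged then, once.
The state is a dict: "time_s": time; "qpos": joint angles; "joint_velocities": joint speeds; "effort": joint torques, N m; "tool_pos": TCP position; "tool_rot": TCP orientation; "force": force on the tool from outside, world axes, zero at the start; "wrist_torque": the same for the moment, N m; "grip_width": finger opening in m; "grasp_force": force on a finger pad.
Only numpy, scipy, OpenCV 4.12 (cv2) and the standard library are available. Lean on these libraries where they do the work, as an engineer would, in place of code of your own. Each camera call takes 0.05 s, during which the arm holds its last target. There are 200 camera calls.

## Task

Push the teal instrument cover across the white inspection plate, with the fingers, until it sits squarely in the corner of the grey steel stops: its long side flush against the long far stop and its left short side flush against the short stop. Slide it only, never lifting it off the plate or tipping it, and leave the brass bushing, the loupe and the cleaner bottle where they are. Finish with the hand clear of everything.

Things in the scene. Friction and masses are not known exactly. Their poses are not given: they have to be found in the camera images.
- cover: Teal instrument cover, loose, a flat block 92 mm along its x, 110 mm along its y, 30 mm high, about 0.45 kg, with a round glass window and four brass inserts in its top; too wide to grasp. Origin: centre of its underside, z up. Starts flat on the plate within about 30 degrees of square, its +x side towards the long stop and its +y side towards the short stop.
- plate: White inspection plate, fixed: 240 mm (x) by 340 mm (y), 12 mm thick, plus a 16 mm wide grey strip on its near (-x) edge. Origin: centre of the white slab's underside, on the bench. Two grey steel stops stand 16 mm above its top: the long one along the far (+x) edge, inner face at x = 105 mm; the short one along the left (+y) edge, inner face at y = 150 mm, from x = -96 mm up to the long one.
- stop_corner (a point): The corner where the inner faces of both stops meet the plate's top. Axes parallel to the plate's; the clear plate lies towards -x and -y, its other two sides open. A fully seated cover has its origin at x = -46, y = -55, z = 0 mm in this frame and is parallel to it.
- bushing: Brass bushing, loose, upright ring 26 mm diameter, 14 mm bore, 26 mm high, standing on the plate near its near left corner. Origin: centre of its underside. Must stay where it is.
- loupe: Silver-grey eyepiece loupe, loose, waisted, 38 mm diameter, 37 mm high, standing on the bench to the left of the plate. Origin: centre of its underside. Must stay where it is.
- cleaner: Amber bottle of lens cleaner with white cap, loose, 42 mm diameter, 90 mm high, standing on the bench to the right of the plate. Origin: centre of its underside. Must stay where it is.
Things that resemble listed ones, but are neither listed nor needed, are in the scene too. Of the things like the cover, leave any that is green, orange or pink; of the rest the larger one is meant.

How it is judged (in metres and radians):
At the end, for the whole second after the job is handed in: The cover lies flat and at rest on the plate, its centre within 3 mm of the fully seated place along both directions (gap at each stop under 3 mm) and within 0.04 rad of parallel with the stops; the bushing, loupe and bottle stand upright within 12 mm of where they started (x of cover in the frame of stop_corner between -0.049 and -0.043 m and y of cover in the frame of stop_corner between -0.058 and -0.052 m and z of cover in the frame of stop_corner between -0.003 and 0.003 m and angle between the x axis of cover and the x axis of plate, either way round below 0.04 rad and angle between cover's own z axis and vertical below 0.04 rad and linear speed of cover below 0.01 m/s and distance of each of bushing, loupe, cleaner from where it was at the start of the episode below 0.012 m and angle between each of bushing, loupe, cleaner's own z axis and vertical below 0.15 rad); the robot touches nothing.
It fails at once if the cover is lifted more than 6 mm off the plate (z of cover in the frame of stop_corner above 0.006 m).
It fails at once if the cover is tipped by more than 0.15 rad (angle between cover's own z axis and vertical above 0.15 rad).
It fails at once if the bushing is knocked over or moved more than 12 mm (distance of bushing from where it was at the start of the episode above 0.012 m or angle between bushing's own z axis and vertical above 0.3 rad).
It fails at once if the loupe is knocked over or moved more than 12 mm (distance of loupe from where it was at the start of the episode above 0.012 m or angle between loupe's own z axis and vertical above 0.3 rad).
It fails at once if the cleaner bottle is knocked over or moved more than 12 mm (distance of cleaner from where it was at the start of the episode above 0.012 m or angle between cleaner's own z axis and vertical above 0.3 rad).
It also fails if it takes over 51 s, if anything falls off the work surface, if the arm or the gripper's body presses on something with over 40 N, if the wrist force passes 120 N, or if a joint passes its speed limit or range.

## Working session

There is one attempt and no reset: what is moved stays moved. The work goes in short steps, Python scripts to look and compute and a shell command to move; the robot and the scene stay as the last step left them, time stands still between calls to the robot, and variables do not carry over. Pictures are saved under pics/ and viewed, at most 10 in all, crops included, and the job is handed in when it is done.

```bash
mkdir -p pics; ls
python3 - <<'E'
from cell import env, imaging
import cv2
for n in ["top","scene"]:
    im=imaging.read_camera(n); cv2.imwrite(f"pics/{n}0.png",im[:,:,::-1]); print(imaging.get_calibration(n))
o=env.get_obs(); print(o['time_s'],o['tool_pos'],o['tool_rot'],o['grip_width'],o['force'])
E
```

```text
pics
{'camera_matrix': array([[356.10644415,   0.        , 256.12915566],
       [  0.        , 356.10644415, 194.0927556 ],
       [  0.        ,   0.        ,   1.        ]]), 'k1': -0.056954869292331387, 'position': array([ 0.40494239, -0.03039497,  0.87382095]), 'attitude': array([ 1.09671432e+01,  3.53459615e-02, -9.08691633e+01])}
{'camera_matrix': array([[367.8241008 ,   0.        , 255.01202401],
       [  0.        , 367.8241008 , 191.08785633],
       [  0.        ,   0.        ,   1.        ]]), 'k1': -0.0753191295353881, 'position': array([0.78730981, 0.38500221, 0.72269032]), 'attitude': array([ 35.96754407,   0.39834201, 148.43524386])}
0.1 [ 0.15733741 -0.63019728  0.24057294] [-1.79901955e+02  6.54458080e-03  1.40252243e+01] 0.08709253962234541 [-0.56787749 -0.20764536  0.03766166]
```

View pics/top0.png

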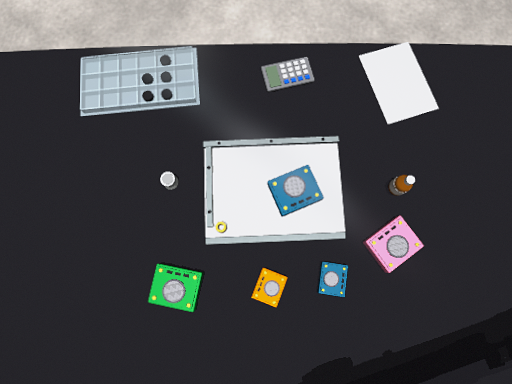

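View pics/scene0.png

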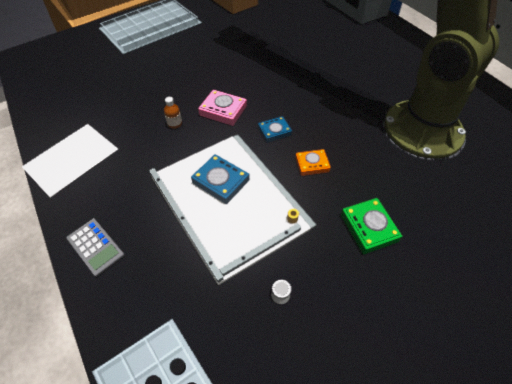

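The top view shows the large blue-teal cover at (295,190) on the plate, and a small one of the same colour at (333,279). Green (175,288), orange (270,288) and pink (397,243) are excluded by colour, so of the two teal ones the larger, at (295,190), is the one meant. The bushing is at (222,227), the loupe at (168,180) and the bottle at (404,184). I'll check this in an enlarged crop and measure.

```bash
cat > h.py <<'E'
import numpy as np, cv2
from scipy.spatial.transform import Rotation as R
from cell import env, imaging
def cast(px, z, c):
    K=c['camera_matrix']; px=np.asarray(px,float).reshape(-1,1,2)
    n=cv2.undistortPoints(px,K,np.array([c['k1'],0,0,0,0.]),).reshape(-1,2)
    d=np.c_[n[:,0],-n[:,1],-np.ones(len(n))]
    d=R.from_euler('xyz',c['attitude'],degrees=True).apply(d)
    p=c['position']; t=(z-p[2])/d[:,2]
    return (p+t[:,None]*d)
def big(mask,box=None):
    cs,_=cv2.findContours(mask.astype(np.uint8),cv2.RETR_EXTERNAL,cv2.CHAIN_APPROX_NONE)
    return max(cs,key=cv2.contourArea)
def rect(pts):
    (cx,cy),(w,h),a=cv2.minAreaRect((pts[:,:2]*1000).astype(np.float32)); return cx,cy,w,h,a
def cover(im):
    hsv=cv2.cvtColor(im,cv2.COLOR_RGB2HSV)
    return hsv,big(cv2.morphologyEx(((hsv[...,0]>92)&(hsv[...,0]<115)&(hsv[...,1]>110)&(hsv[...,2]>40)).astype(np.uint8),cv2.MORPH_CLOSE,np.ones((5,5))))
E
python3 - <<'E'
from h import *
im=imaging.read_camera("top"); c=imaging.get_calibration("top")
cv2.imwrite("pics/crop0.png",cv2.resize(im[130:255,150:355],None,fx=3.8,fy=3.8,interpolation=cv2.INTER_CUBIC)[:,:,::-1])
hsv,k=cover(im); print("cover",rect(cast(k.reshape(-1,2),.042,c)), cv2.boundingRect(k))
ok=hsv[...,:]; m=((hsv[...,1]<25)&(hsv[...,2]>215)).astype(np.uint8); m[:,:200]=0;m[:130]=0
w=big(cv2.morphologyEx(m,cv2.MORPH_OPEN,np.ones((3,3)))); P=cast(w.reshape(-1,2),.012,c)
print("white",rect(P),cv2.boundingRect(w)); print(cv2.boxPoints(cv2.minAreaRect((P[:,:2]*1000).astype(np.float32))))
# yellow inserts
y=((hsv[...,0]>18)&(hsv[...,0]<35)&(hsv[...,1]>110)&(hsv[...,2]>110)).astype(np.uint8)
n,_,s,ce=cv2.connectedComponentsWithStats(y)
for i in range(1,n):
    if s[i,4]>3 and 200<ce[i][0]<330 and 150<ce[i][1]<240: print(ce[i],s[i,4],cast(ce[i],.042,c)[0][:2]*1000)
print("hsv cover",hsv[205,295],"plate",hsv[180,240],"stop",hsv[180,209])
E
```

```text
cover (575.4570922851562, -124.81450653076172, 90.52625274658203, 108.53125, 22.119606018066406) (268, 165, 55, 51)
white (584.3197021484375, -83.81973266601562, 224.53102111816406, 316.45294189453125, 1.4713348150253296) (213, 144, 132, 93)
[[ 468.02847   71.47195]
 [ 476.15396 -244.87665]
 [ 700.61096 -239.11142]
 [ 692.4855    77.23718]]
[305.5 170.5] 4 [ 622.29503624 -152.34260335]
[274.125 183.125] 8 [592.21006149 -75.8102159 ]
[316.2 194.4] 5 [ 563.19257328 -175.42120709]
[285.         207.71428571] 7 [ 532.30370142 -100.03728472]
[220.45454545 226.47272727] 55 [490.21065216  52.33716618]
hsv cover [102 151 130] plate [110   3 242] stop [ 95  22 200]
```

View pics/crop0.png

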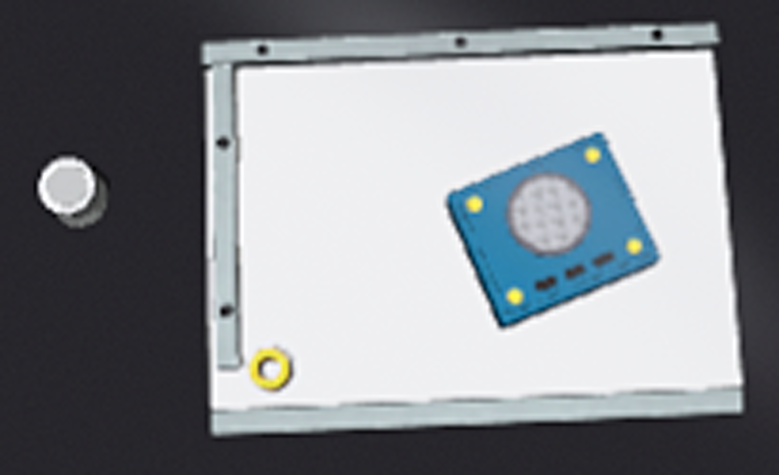

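The crop confirms it: the large teal cover is on the plate, with its inserts and window, at yaw ≈22°. It measures 90×108 mm against the given 92×110. The plate's white area is 225×316 mm at yaw ≈1.5°, with its stop corner near (0.692, 0.077). The cover centre is near (0.577,-0.126), so it must move about +70 mm in x and +147 mm in y.

The plan is to use the two fingers, part-open, as a wide pusher. I'll push +x from the near side until the cover is flush, then +y from the right side.

```bash
python3 -m crank '[{"x":0.03,"y":-0.027,"z":0,"turn":0.02},{"x":0.07,"y":-0.064,"z":0,"turn":0.06},{"x":0.11,"y":-0.1,"z":0,"turn":0.1},{"x":0.155,"y":-0.14,"z":0,"turn":0.14},{"x":0.2,"y":-0.18,"z":0,"turn":0.18},{"x":0.245,"y":-0.222,"z":0,"turn":0.219},{"x":0.29,"y":-0.263,"z":0,"turn":0.219},{"x":0.335,"y":-0.304,"z":0,"turn":0.219},{"x":0.38,"y":-0.345,"z":0,"turn":0.219},{"x":0.42,"y":-0.38,"z":0,"turn":0.219},{"x":0.444,"y":-0.402,"z":0,"turn":0.219},{"x":0.444,"y":-0.402,"z":0,"turn":0.219}]' 0.06
```

```text
time_s: 1.65
tool_pos: [0.4919, -0.1298, 0.2414]
tool_rot: [-179.9, -0.0, 1.8]
force: [-0.4, -0.6, 0.2]
grip_width: 0.0604
grasp_force: 0.0
```

```bash
python3 -m crank '[{"z":0.03},{"z":0.08},{"z":0.13},{"z":0.165},{"z":0.185},{"z":0.196},{"z":0.202},{"z":0.202}]' && python3 -m crank '[{"x":0.008},{"x":0.016},{"x":0.024},{"x":0.032},{"x":0.040},{"x":0.048},{"x":0.056},{"x":0.062},{"x":0.068},{"x":0.068}]'
python3 - <<'E'
from h import *
im=imaging.read_camera("top"); cv2.imwrite("pics/a.png",im[...,::-1])
im=imaging.read_camera("scene"); cv2.imwrite("pics/as.png",cv2.resize(im[80:300,100:360],None,fx=2.5,fy=2.5)[...,::-1])
E
```

```text
invalid input
```

View pics/as.png

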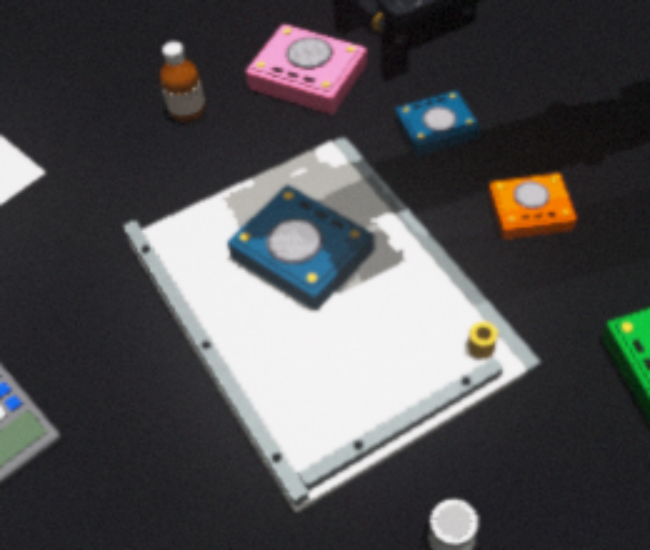

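The scene view shows the cover unmoved and the hand still high near (420,40). The move was refused because every row needs all four keys.

```bash
python3 -m crank '[{"x":0,"y":0,"z":0.03,"turn":0},{"x":0,"y":0,"z":0.08,"turn":0},{"x":0,"y":0,"z":0.13,"turn":0},{"x":0,"y":0,"z":0.165,"turn":0},{"x":0,"y":0,"z":0.185,"turn":0},{"x":0,"y":0,"z":0.196,"turn":0},{"x":0,"y":0,"z":0.202,"turn":0},{"x":0,"y":0,"z":0.202,"turn":0}]' && python3 -m crank '[{"x":0.008,"y":0,"z":0,"turn":0},{"x":0.016,"y":0,"z":0,"turn":0},{"x":0.024,"y":0,"z":0,"turn":0},{"x":0.032,"y":0,"z":0,"turn":0},{"x":0.040,"y":0,"z":0,"turn":0},{"x":0.048,"y":0,"z":0,"turn":0},{"x":0.056,"y":0,"z":0,"turn":0},{"x":0.062,"y":0,"z":0,"turn":0},{"x":0.068,"y":0,"z":0,"turn":0},{"x":0.068,"y":0,"z":0,"turn":0}]'
python3 - <<'E'
from h import *
im=imaging.read_camera("scene"); cv2.imwrite("pics/as1.png",cv2.resize(im[80:300,100:360],None,fx=2.5,fy=2.5)[...,::-1])
E
```

```text
time_s: 2.75
tool_pos: [0.4909, -0.1335, 0.0398]
tool_rot: [180.0, -0.0, 1.4]
force: [0.0, 0.2, 0.5]
grip_width: 0.0601
grasp_force: 0.0
time_s: 4.0
tool_pos: [0.5599, -0.1316, 0.0398]
tool_rot: [180.0, -0.1, 1.5]
force: [-0.7, 0.1, -0.9]
grip_width: 0.0593
grasp_force: 0.3
```

View pics/as1.png

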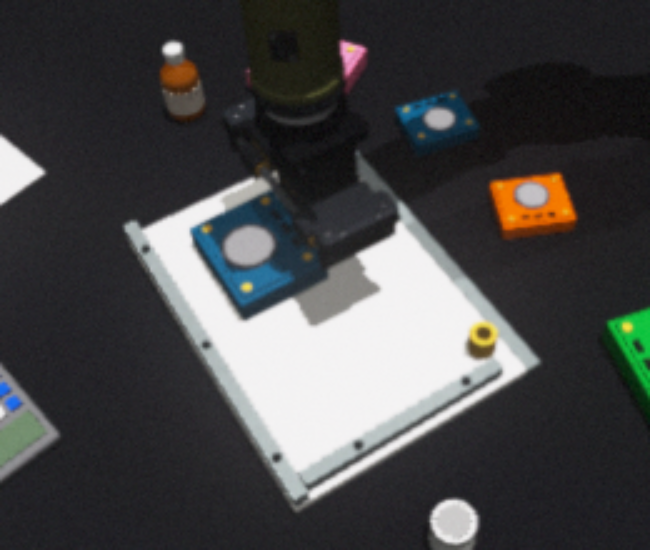

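The cover has squared up to the hand and slid towards the long stop (its window is at (248,247)), with about 36 mm left. I'll continue, slowing near the stop.

```bash
python3 -m crank '[{"x":0.007,"y":0,"z":0,"turn":0},{"x":0.014,"y":0,"z":0,"turn":0},{"x":0.021,"y":0,"z":0,"turn":0},{"x":0.027,"y":0,"z":0,"turn":0},{"x":0.03,"y":0,"z":0,"turn":0},{"x":0.032,"y":0,"z":0,"turn":0},{"x":0.033,"y":0,"z":0,"turn":0},{"x":0.033,"y":0,"z":0,"turn":0}]'; python3 -m crank '[{"x":0.001,"y":0,"z":0,"turn":0},{"x":0.002,"y":0,"z":0,"turn":0},{"x":0.002,"y":0,"z":0,"turn":0}]'
```

```text
time_s: 5.05
tool_pos: [0.5911, -0.1311, 0.0397]
tool_rot: [180.0, 0.1, 1.4]
force: [-5.2, 0.3, 3.6]
grip_width: 0.0605
grasp_force: 2.6
time_s: 5.42
tool_pos: [0.5931, -0.131, 0.0397]
tool_rot: [180.0, 0.1, 1.4]
force: [-5.6, -0.1, 3.3]
grip_width: 0.06
grasp_force: 2.6
```

```bash
python3 -m crank '[{"x":0.001,"y":0,"z":0,"turn":0},{"x":0.002,"y":0,"z":0,"turn":0},{"x":0.002,"y":0,"z":0,"turn":0}]'; python3 -m crank '[{"x":0.001,"y":0,"z":0,"turn":0},{"x":0.002,"y":0,"z":0,"turn":0},{"x":0.002,"y":0,"z":0,"turn":0}]'
python3 - <<'E'
from h import *
im=imaging.read_camera("scene"); cv2.imwrite("pics/as2.png",cv2.resize(im[120:280,130:330],None,fx=3.5,fy=3.5)[...,::-1])
E
```

```text
time_s: 5.8
tool_pos: [0.5951, -0.131, 0.0397]
tool_rot: [180.0, 0.1, 1.4]
force: [-4.9, -0.1, 3.1]
grip_width: 0.0599
grasp_force: 2.6
time_s: 6.18
tool_pos: [0.5963, -0.1309, 0.0397]
tool_rot: [180.0, 0.2, 1.4]
force: [-6.8, -0.7, 5.4]
grip_width: 0.0603
grasp_force: 3.7
```

View pics/as2.png

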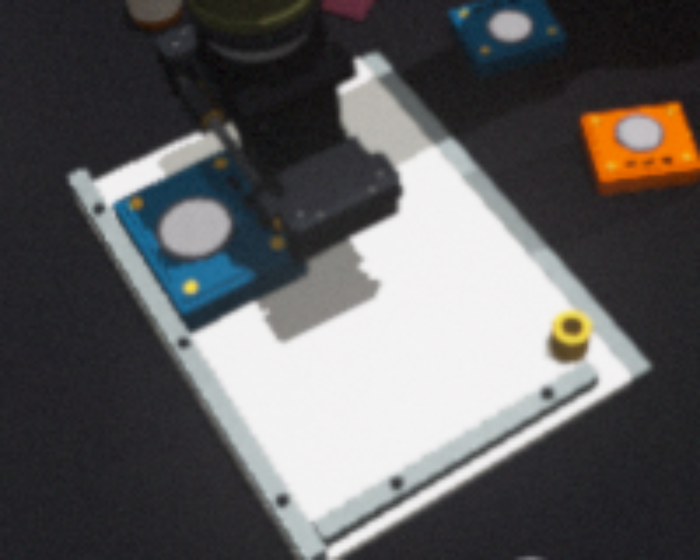

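The cover now looks flush along the long stop, with its edge running from (115,205) to (190,325). One more nudge, then I'll back off, lift and measure.

```bash
python3 -m crank '[{"x":0.001,"y":0,"z":0,"turn":0},{"x":0.002,"y":0,"z":0,"turn":0},{"x":0.002,"y":0,"z":0,"turn":0}]'; python3 -m crank '[{"x":-0.01,"y":0,"z":0,"turn":0},{"x":-0.03,"y":0,"z":0,"turn":0},{"x":-0.05,"y":0,"z":-0.02,"turn":0},{"x":-0.08,"y":0,"z":-0.06,"turn":0},{"x":-0.1,"y":0,"z":-0.1,"turn":0},{"x":-0.1,"y":0,"z":-0.1,"turn":0}]'
python3 - <<'E'
from h import *
for n in ["top","scene"]:
    im=imaging.read_camera(n); c=imaging.get_calibration(n); hsv,k=cover(im)
    print(n,rect(cast(k.reshape(-1,2),.042,c)),cv2.boundingRect(k))
    y=((hsv[...,0]>15)&(hsv[...,0]<35)&(hsv[...,1]>90)&(hsv[...,2]>90)).astype(np.uint8)
    m,_,s,ce=cv2.connectedComponentsWithStats(y); x0,y0,w,h=cv2.boundingRect(k)
    for i in range(1,m):
        if s[i,4]>2 and x0<ce[i][0]<x0+w and y0<ce[i][1]<y0+h: print(ce[i],s[i,4],cast(ce[i],.042,c)[0][:2]*1000)
E
```

```text
time_s: 6.6
tool_pos: [0.5964, -0.1309, 0.0397]
tool_rot: [179.9, 0.4, 1.4]
force: [-13.8, -0.2, 10.2]
grip_width: 0.0598
grasp_force: 6.4
time_s: 7.35
tool_pos: [0.5019, -0.1339, 0.1433]
tool_rot: [179.7, -0.5, 1.4]
force: [0.8, -0.9, -1.1]
grip_width: 0.06
grasp_force: 0.0
top (650.9075317382812, -124.78215026855469, 90.61158752441406, 81.27684783935547, 1.7992398738861084) (276, 141, 34, 38)
[282.  146.5] 8 [683.71291713 -97.39308161]
[283.5 171.8] 10 [619.83205635 -99.10771117]
scene (654.3742065429688, -129.9767303466797, 90.02651977539062, 117.66968536376953, 1.4980741739273071) (163, 163, 53, 50)
[192.71428571 166.        ] 7 [ 621.40302055 -181.59555897]
[168.44444444 177.66666667] 9 [ 686.08583541 -179.78076708]
[209. 189.] 9 [619.59987541 -99.30607448]
[183.88888889 201.66666667] 9 [684.0825218  -97.76099778]
```

The cover is flush on the long stop: contact force rose without motion, the yaw is 1.6° and the centre is about (0.653,-0.140). Next I'll move round to its right side with the hand turned 90°.

```bash
python3 -m crank '[{"x":0.02,"y":0.015,"z":0,"turn":-0.16},{"x":0.04,"y":0.03,"z":0,"turn":-0.32},{"x":0.06,"y":0.045,"z":0,"turn":-0.48},{"x":0.08,"y":0.06,"z":0,"turn":-0.64},{"x":0.1,"y":0.075,"z":0,"turn":-0.8},{"x":0.12,"y":0.085,"z":0,"turn":-0.96},{"x":0.14,"y":0.092,"z":0,"turn":-1.12},{"x":0.146,"y":0.092,"z":0,"turn":-1.28},{"x":0.146,"y":0.092,"z":0,"turn":-1.44},{"x":0.146,"y":0.092,"z":0,"turn":-1.571},{"x":0.146,"y":0.092,"z":0,"turn":-1.571}]' 0.044
python3 -c "
from h import *
o=env.get_obs();print(o['qpos'])"
```

```text
time_s: 8.82
tool_pos: [0.6481, -0.2205, 0.1373]
tool_rot: [-179.9, -0.1, 91.4]
force: [-0.4, -0.2, 0.1]
grip_width: 0.0438
grasp_force: 0.0
[ 46.75945109  32.50425049 -42.53330975  83.53449481  22.25004627
  72.7249195    3.49510401]
```

```bash
python3 -m crank '[{"x":0,"y":0,"z":0.03,"turn":0},{"x":0,"y":0,"z":0.06,"turn":0},{"x":0,"y":0,"z":0.085,"turn":0},{"x":0,"y":0,"z":0.095,"turn":0},{"x":0,"y":0,"z":0.098,"turn":0},{"x":0,"y":0,"z":0.098,"turn":0}]'; python3 -m crank '[{"x":0.006,"y":0,"z":0,"turn":0},{"x":0.012,"y":0,"z":0,"turn":0},{"x":0.018,"y":0,"z":0,"turn":0},{"x":0.024,"y":0,"z":0,"turn":0},{"x":0.031,"y":0,"z":0,"turn":0},{"x":0.038,"y":0,"z":0,"turn":0},{"x":0.045,"y":0,"z":0,"turn":0},{"x":0.052,"y":0,"z":0,"turn":0},{"x":0.06,"y":0,"z":0,"turn":0},{"x":0.06,"y":0,"z":0,"turn":0}]'
python3 - <<'E'
from h import *
im=imaging.read_camera("scene"); cv2.imwrite("pics/b.png",cv2.resize(im[120:280,130:330],None,fx=3.5,fy=3.5)[...,::-1])
E
```

```text
time_s: 9.57
tool_pos: [0.6488, -0.221, 0.0423]
tool_rot: [179.9, 0.0, 91.5]
force: [-0.1, 0.6, 0.3]
grip_width: 0.044
grasp_force: 0.0
time_s: 10.82
tool_pos: [0.6469, -0.1605, 0.042]
tool_rot: [180.0, 0.0, 91.5]
force: [0.6, -2.0, 1.5]
grip_width: 0.0437
grasp_force: 1.1
```

View pics/b.png

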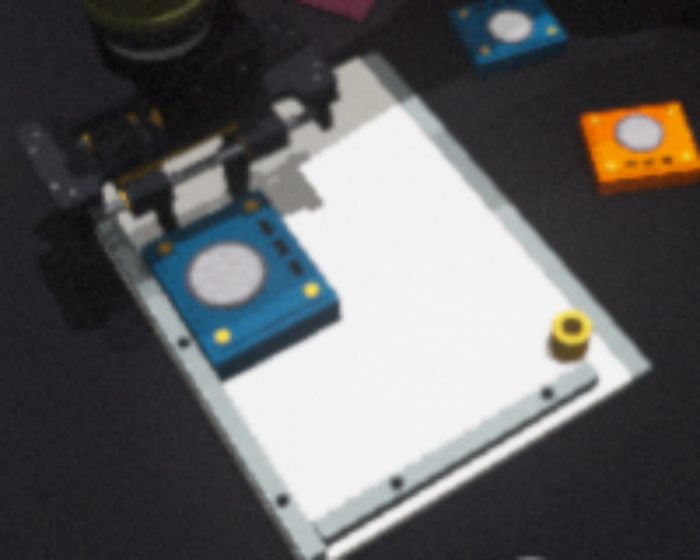

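The cover is sliding along the stop and staying flush, with its window at (228,273). About 115 mm remains.

```bash
python3 -m crank '[{"x":0.008,"y":0,"z":0,"turn":0},{"x":0.018,"y":0,"z":0,"turn":0},{"x":0.028,"y":0,"z":0,"turn":0},{"x":0.038,"y":0,"z":0,"turn":0},{"x":0.048,"y":0,"z":0,"turn":0},{"x":0.058,"y":0,"z":0,"turn":0},{"x":0.068,"y":0,"z":0,"turn":0},{"x":0.078,"y":0,"z":0,"turn":0},{"x":0.087,"y":0,"z":0,"turn":0},{"x":0.095,"y":0,"z":0,"turn":0},{"x":0.102,"y":0,"z":0,"turn":0},{"x":0.106,"y":0,"z":0,"turn":0}]';  python3 -m crank '[{"x":0.002,"y":0,"z":0,"turn":0},{"x":0.004,"y":0,"z":0,"turn":0},{"x":0.006,"y":0,"z":0,"turn":0},{"x":0.006,"y":0,"z":0,"turn":0}]'
```

```text
time_s: 12.38
tool_pos: [0.6439, -0.0561, 0.0417]
tool_rot: [-180.0, 0.1, 91.5]
force: [0.2, -5.1, 3.1]
grip_width: 0.0439
grasp_force: 2.8
time_s: 12.88
tool_pos: [0.6438, -0.0502, 0.0417]
tool_rot: [-180.0, 0.1, 91.4]
force: [-0.3, -4.5, 3.4]
grip_width: 0.0436
grasp_force: 2.5
```

```bash
python3 -m crank '[{"x":0.001,"y":0,"z":0,"turn":0},{"x":0.003,"y":0,"z":0,"turn":0},{"x":0.004,"y":0,"z":0,"turn":0},{"x":0.004,"y":0,"z":0,"turn":0}]';  python3 -m crank '[{"x":0.001,"y":0,"z":0,"turn":0},{"x":0.002,"y":0,"z":0,"turn":0},{"x":0.002,"y":0,"z":0,"turn":0}]';  python3 -m crank '[{"x":0.001,"y":0,"z":0,"turn":0},{"x":0.002,"y":0,"z":0,"turn":0},{"x":0.002,"y":0,"z":0,"turn":0}]'
```

```text
time_s: 13.38
tool_pos: [0.6437, -0.0464, 0.0417]
tool_rot: [-180.0, 0.1, 91.4]
force: [0.2, -4.7, 4.0]
grip_width: 0.0441
grasp_force: 2.7
time_s: 13.75
tool_pos: [0.6436, -0.0446, 0.0417]
tool_rot: [-180.0, 0.1, 91.4]
force: [-1.3, -6.0, 3.9]
grip_width: 0.0442
grasp_force: 2.8
time_s: 14.12
tool_pos: [0.6436, -0.0431, 0.0417]
tool_rot: [-180.0, 0.1, 91.4]
force: [0.1, -5.6, 3.7]
grip_width: 0.0438
grasp_force: 3.2
```

```bash
python3 -m crank '[{"x":0.001,"y":0,"z":0,"turn":0},{"x":0.002,"y":0,"z":0,"turn":0},{"x":0.002,"y":0,"z":0,"turn":0}]';  python3 -m crank '[{"x":0.001,"y":0,"z":0,"turn":0},{"x":0.002,"y":0,"z":0,"turn":0},{"x":0.002,"y":0,"z":0,"turn":0}]'
```

```text
time_s: 14.5
tool_pos: [0.6436, -0.0431, 0.0417]
tool_rot: [-180.0, 0.3, 91.4]
force: [-0.7, -9.4, 4.4]
grip_width: 0.0439
grasp_force: 4.5
time_s: 14.88
tool_pos: [0.6435, -0.043, 0.0418]
tool_rot: [-180.0, 0.4, 91.3]
force: [-0.3, -12.3, 4.7]
grip_width: 0.0442
grasp_force: 5.9
```

It is in contact with the short stop: force is rising and y has stopped at -0.043. I'll back off, lift and measure both gaps.

```bash
python3 -m crank '[{"x":-0.01,"y":0,"z":0,"turn":0},{"x":-0.03,"y":0,"z":0,"turn":0},{"x":-0.06,"y":0,"z":-0.02,"turn":0},{"x":-0.1,"y":0,"z":-0.06,"turn":0},{"x":-0.14,"y":0,"z":-0.1,"turn":0},{"x":-0.14,"y":0,"z":-0.1,"turn":0}]'
python3 - <<'E'
from h import *
im=imaging.read_camera("top"); cv2.imwrite("pics/c.png",cv2.resize(im[125:250,150:350],None,fx=4,fy=4,interpolation=cv2.INTER_CUBIC)[...,::-1])
for n in ["top","scene"]:
    im=imaging.read_camera(n); c=imaging.get_calibration(n); hsv,k=cover(im)
    print(n,rect(cast(k.reshape(-1,2),.042,c)),cv2.boundingRect(k))
    y=((hsv[...,0]>15)&(hsv[...,0]<35)&(hsv[...,1]>90)&(hsv[...,2]>90)).astype(np.uint8)
    m,_,s,ce=cv2.connectedComponentsWithStats(y); x0,y0,w,h=cv2.boundingRect(k)
    for i in range(1,m):
        if s[i,4]>2 and x0<ce[i][0]<x0+w and y0<ce[i][1]<y0+h: print(ce[i],s[i,4],cast(ce[i],.042,c)[0][:2]*1000)
E
```

```text
time_s: 15.62
tool_pos: [0.6485, -0.1829, 0.1446]
tool_rot: [179.7, 0.2, 91.1]
force: [0.1, 1.0, -0.4]
grip_width: 0.0441
grasp_force: 0.0
top (645.3140869140625, 22.49163818359375, 95.29119110107422, 106.8143539428711, 0.5876142382621765) (211, 144, 45, 39)
[249.28571429 148.        ] 7 [681.0693898  -17.35022263]
[216. 149.] 9 [679.84538279  64.01367547]
[216.  174.5] 8 [615.6413906   63.53700102]
[250.33333333 173.11111111] 9 [617.78364216 -19.1565401 ]
scene (650.6261596679688, 27.10854721069336, 89.64454650878906, 109.1094970703125, 1.7219914197921753) (194, 209, 61, 58)
[226.5 213.8] 10 [618.0317658  -18.94303598]
[200.8 227.5] 10 [681.7509138  -17.55486578]
[246.5 241.5] 12 [615.73733578  62.81931727]
[219.81818182 256.81818182] 11 [679.83602341  64.46018142]
```

View pics/c.png

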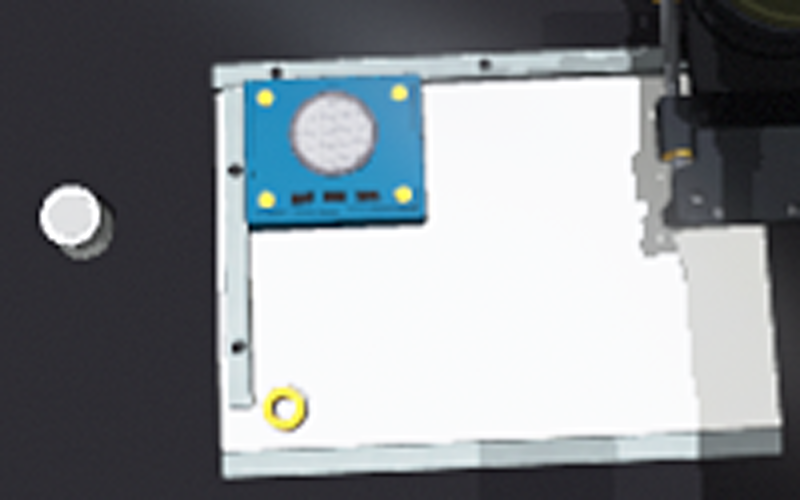

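The top view shows the cover in the corner, flush with both stops (insert corners (265,97) to (402,193)), and the bushing and loupe where they were. The measured centre is (0.6486, 0.0226) against a predicted (0.648, 0.021). Its travel direction was 1.48°, parallel to the long stop, so it stayed flush. The hand is clear.

```bash
python3 -c "
from cell import env
print(env.sign_off())"
```

```text
the job is handed in; nothing more can be done
None
```

The teal cover is pushed into the corner of the stops, flush against both by contact force and camera. The hand ended clear, and the job was handed in at about 16 s; no verdict was returned.

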